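# Park the brush in the cleaning dock and roll its thumbwheel to the red mark

## Robot

A 6-joint arm with a two-finger parallel gripper is mounted at the origin on the work surface; the furniture and walls round the work are solid. World frame = base frame: x ahead of the robot, y to its left, z up, the work surface at z = 0. Lengths are in m, angles in rad, forces in N, time in s.
With the tool pointing down it reaches from about 0.35 to 0.775 m from the base axis. Payload 7.3 kg.
Tool frame: the origin (TCP) lies at the very end of the fingers, on their centre line; the grasp point (between the pads) lies 19 mm behind it; z points along the fingers, y is the line along which they close (so a half turn about z gives the same grasp; the last joint's range is limited). The gripper opens to 92 mm and grips with 3 to 60 N. Pads are 19 mm wide; open, the fingers measure 130 mm over their backs; the gripper's body (75 mm by 190 mm) begins 47 mm behind the grasp point.
Start: joints at [-1.432, 0.342, 1.524, -0, 1.275, -0.146], TCP at [0.148, -0.504, 0.227] pointing down, gripper open.
Joint ranges: [-2.53, 2.53], [-0.77, 2.02], [0.04, 2.7], [-1, 4.14], [0.28, 2.66], [-3.11, 3.11]. Speed limits (rad/s): [2.57, 2.57, 3.14, 3.14, 3.14, 3.14].

## Interface

Orientations are given as [roll, pitch, yaw] about the fixed x, y, z axes, in that order (R = Rz(yaw) Ry(pitch) Rx(roll)).
In Python, from cell import * gives the robot as it stands.
- The arm moves only by the tool step_arm, never from a script. Its argument "commands" is a list of rows, each a list of 7 numbers: the opening, from 0 (shut) to 1 (fully open), then the shift along the world's x, y, z in cm, then the turn, a rotation vector about the world's x, y, z in rad. A call has 1 to 5 rows; each row is the pose to reach, as a shift and turn from the pose commanded when the call began; what a row does not reach only later rows make up. A row lasts 1/12 s, in which the tool goes at most 41.7 mm and 7.16 degrees, less where a joint would pass 70% of its speed; a pose out of reach is approached as far as the arm can. A call with a gripper value outside its range is refused whole. The fingers move at their own pace and stop on an object; "grip_force" is the grip in N (left out, the last holds). Time passes only in rows, so rows that repeat a pose let the fingers close. It gives the time, the measured TCP pose, the force, the opening and the grip force at its end, in the units of the state.
- observe(): the state, without advancing time (a new reading comes with each control period).
- read_camera(name): name is "scene" or "top"; returns the picture (480x640x3 uint8, red, green, blue); there is no depth.
- camera_model(name): a dict with "vfov" (degrees; the focal length in pixels is half the picture's height over the tangent of half this angle, whatever the lens; pixels are square), "cx", "cy" (the principal point, pixels), "world_to_cam" (4x4, takes a point from world to camera coordinates). Camera axes: x right, y up, looking along -z (the intrinsics and any distortion apply to the point x, -y, -z); pixel columns grow to the right and rows downward; lengths in m; the calibration is good to about 2 mm. A picture is of the moment at which its call begins. camera_model takes no time and is no camera call.
- hand_in(): hands the job in; it is judged then, once.
The state is a dict: "time": time; "qpos": joint angles; "qvel": joint speeds; "joint_efforts": joint torques, N m; "tool_pos": TCP position; "tool_rot": TCP orientation; "contact_force": force on the tool from outside, world axes, zero at the start; "torque": the same for the moment, N m; "opening": finger opening in m; "grip_force": force on a finger pad.
Only numpy, scipy, OpenCV 4.12 (cv2) and the standard library are available. Lean on these libraries where they do the work, as an engineer would, in place of code of your own. Each camera call takes 0.05 s, during which the arm holds its last target. There are 200 camera calls.

## Task

Put the red-handled brush to clean: take it out of the wooden block and stand it, bristles down, in the white cup of the brush-cleaning dock. Once it stands there, set the dock's timer by rolling its thumbwheel upward (the robot's side of the wheel goes up and over, away from the robot), pushing its ridges one after another, until the red ridge is on top, in line with the two white pointers. Leave the thread spool beside the tissue box and the glue bottle where they are.

Things in the scene. Friction and masses are not known exactly. Their poses are not given: they have to be found in the camera images.
- brush_mid (a point): Centre of the red-handled brush: a straight rod 138 mm long, 9 x 9 mm square across (as it collides), about 12 g. It starts upright, bristles down, in the wooden block; its top is then 148 mm above the table, 93 mm above the block. The point's y axis runs along the brush towards the handle end (up at the start); x and z are square to its flat sides, parallel to the block's sides.
- brush_foot (a point): The bristle end of the same brush, on its centre line, 69 mm from brush_mid. Axes as brush_mid.
- block_hole0 (a point): Mouth of the hole in the pale wooden block (66 x 66 x 55 mm, fixed), at the centre of its top, 55 mm above the table. The hole is 12.5 mm square and 45 mm deep.
- cup_floor (a point): Centre of the inner floor of the open white cup on the dock, 18 mm above the table. Cup 44 mm wide inside, 52 mm outside, rim 75 mm above the table. Dock: grey base plate 96 x 222 x 14 mm, fixed, turned up to 0.3 rad. Axes: x across the dock away from the robot, y along it from thumbwheel to cup, z up. A brush let go in the cup leans on its rim by up to about 0.4 rad.
- wheel_axle (a point): Centre of the thumbwheel, 58 mm above the table, 124 mm from the cup's centre along the dock's -y. Axes as cup_floor (they do not turn): the axle runs along y. Black hub, radius 30 mm, 40 mm wide, with eight ridges every 45 degrees, 6 mm thick, out to radius 40 mm over the whole width: one red, the opposite one yellow, six grey. Top and robot's side are open.
- pointer (a point): Tip of one of the two white pointers, straight above the axle line, 28 mm above it, 28 mm to the cup's side of the wheel's centre; the other is its mirror image on the wheel's far side. Each is 5 mm wide, on a blue side plate 8 mm thick, 4 mm from the wheel, that reaches 22 mm above the axle. Axes as cup_floor.
- wheel (a joint): Wheel angle, rad. 0: red ridge on top, in line with the pointers. Grows as the wheel rolls upward (robot's side up and over, away); at -pi/2 the red ridge points to the robot. Starts at -2.35 to -1.6. Ridges stand at this angle + k*pi/4 from the top, positive away from the robot. Stops at -2.9 and 0.8. No clicks: friction (0.06 N m, 2 N at a ridge) holds it where it is left.
- thread_spool: Bystander: small loose spool of grey thread with a white top, beside the tissue box, 51 mm wide, 47 mm high; origin at the centre of its underside. (A larger spool behind the wooden block is fixed.)
- glue: Bystander: loose glue bottle with blue label and orange nozzle, lying on its side, 76 x 81 x 23 mm; origin at the centre of its underside.
Mind the look-alikes: they are no part of the job. Of the things that look like the part that bears brush_mid, the smallest one is meant.

How it is judged:
By the outcome, as a careful person would: the job done as asked, in the order asked, and still so for the second after the job is handed in, with the robot touching nothing.
It also fails if it takes over 58 s, if anything falls off the work surface, if the arm or the gripper's body presses on something with over 40 N, if the wrist force passes 120 N, or if a joint passes its speed limit or range.

## Working session

There is one attempt and no reset: what is moved stays moved. The work goes in short steps, Python scripts to look and compute and a tool call to move; the robot and the scene stay as the last step left them, time stands still between calls to the robot, and variables do not carry over. Pictures are saved under pics/ and viewed, at most 10 in all, crops included, and the job is handed in when it is done.

Besides the shell and the picture viewer there is one more tool, called after "Emit:" as a command line: name --pt "numbers of a row" for each row, then --argument value for the rest. step_arm: Moves the arm, as the interface text tells. Its arguments: {"type":"object","properties":{"commands":{"type":"array"},"grip_force":{"type":"number"}},"required":["commands"]}

```bash
mkdir -p pics; ls; python3 - <<'E'
from cell import *
import cv2
for n in ("scene","top"):
    im=read_camera(n); cv2.imwrite(f"pics/{n}0.png",im[:,:,::-1])
    m=camera_model(n); print(n,m)
s=observe(); print(s)
E
```

```text
pics
scene {'vfov': 51.87441494735663, 'cx': 319.7094889997313, 'cy': 243.15356680199545, 'world_to_cam': array([[ 0.88787651,  0.46007254, -0.00292503, -0.44335951],
       [-0.19750473,  0.38688348,  0.90072918,  0.01150874],
       [ 0.41553241, -0.79915858,  0.43437125, -1.22726841],
       [ 0.        ,  0.        ,  0.        ,  1.        ]])}
top {'vfov': 55.081918475906974, 'cx': 315.721911279781, 'cy': 238.5375704009618, 'world_to_cam': array([[ 0.00710819, -0.99989337, -0.01275596,  0.02577649],
       [ 0.9872201 ,  0.00498605,  0.15928467, -0.51944507],
       [-0.15920408, -0.01372517,  0.98715028, -0.87902498],
       [ 0.        ,  0.        ,  0.        ,  1.        ]])}
{'time': 0.1, 'qpos': array([-1.43200611e+00,  3.42611474e-01,  1.52488736e+00,  1.29620011e-05,
        1.27542448e+00, -1.46011066e-01]), 'qvel': array([ 9.96209422e-05, -1.34682918e-03, -3.35866361e-03,  1.25827112e-04,
        6.91557746e-04, -4.30234604e-04]), 'joint_efforts': array([ 1.98721413e-03, -4.32001376e+01, -2.44695568e+01,  7.18639442e-02,
        5.26177988e-02, -3.78681500e-05]), 'tool_pos': array([ 0.14747755, -0.50349086,  0.22614796]), 'tool_rot': array([-3.14027796e+00, -2.05865259e-04,  2.84797362e-01]), 'contact_force': array([0.35831768, 0.07497224, 0.0565058 ]), 'torque': array([ 0.00206693, -0.00471538,  0.02526702]), 'grip_force': 0.0, 'opening': 0.09194695283492452}
```

View pics/scene0.png

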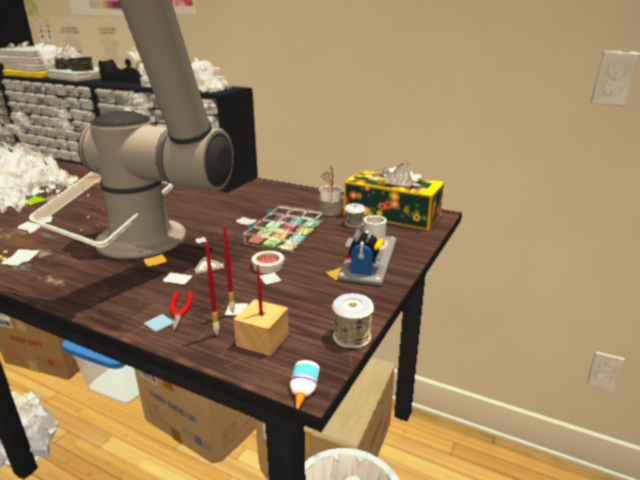

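View pics/top0.png

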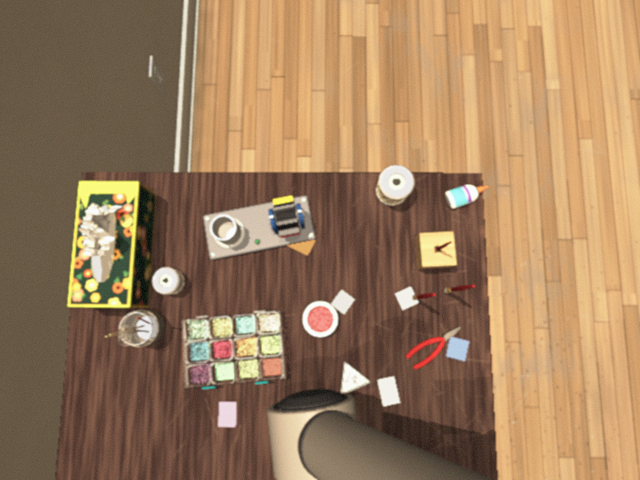

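The scene view shows three upright red rods. Two taller ones, at (212,290) and (228,270), stand on the table. The shortest, at (261,290), is in the wooden block at (262,327), which matches the description. In the top view the block is at (438,250), the dock's cup at (226,230), the wheel at (288,218) and the glue at (463,196). I'll confirm in one enlarged crop.

```bash
cat > h.py <<'E'
from cell import *
import numpy as np, cv2
def ray(n,u,v):
    m=camera_model(n); f=240/np.tan(np.radians(m["vfov"]/2)); T=m["world_to_cam"]
    d=np.array([(u-m["cx"])/f,-(v-m["cy"])/f,-1]); R=T[:3,:3]
    return -R.T@T[:3,3], R.T@d
def plane(n,u,v,z):
    c,d=ray(n,u,v); return c+d*(z-c[2])/d[2]
def two(a,b):
    c1,d1=ray("scene",*a); c2,d2=ray("top",*b)
    t=np.linalg.lstsq(np.c_[d1,-d2],c2-c1,rcond=None)[0]
    p,q=c1+d1*t[0],c2+d2*t[1]; return (p+q)/2, np.linalg.norm(p-q)
def pix(n,p):
    m=camera_model(n); f=240/np.tan(np.radians(m["vfov"]/2)); c=m["world_to_cam"]@np.r_[p,1]
    return m["cx"]+f*c[0]/-c[2], m["cy"]+f*c[1]/c[2]
def crop(im,x,y,w,h,k):
    return cv2.resize(im[y:y+h,x:x+w],None,fx=k,fy=k,interpolation=cv2.INTER_CUBIC)
E
python3 - <<'E'
from h import *
t=cv2.imread("pics/top0.png"); s=cv2.imread("pics/scene0.png")
a=np.hstack([crop(t,195,180,130,100,3),crop(t,400,215,130,100,3)])
b=np.hstack([crop(s,330,200,78,100,5)[:300*5//5*1+200],crop(s,190,255,78,100,5)])
b=cv2.resize(b,(780,int(b.shape[0]*780/b.shape[1])))[:300] if 0 else np.hstack([crop(s,325,210,97,75,4),crop(s,205,265,98,75,4)])
cv2.imwrite("pics/c1.png",np.vstack([a,b[:, :780]])); print(b.shape)
E
```

```text
(300, 780, 3)
```

View pics/c1.png

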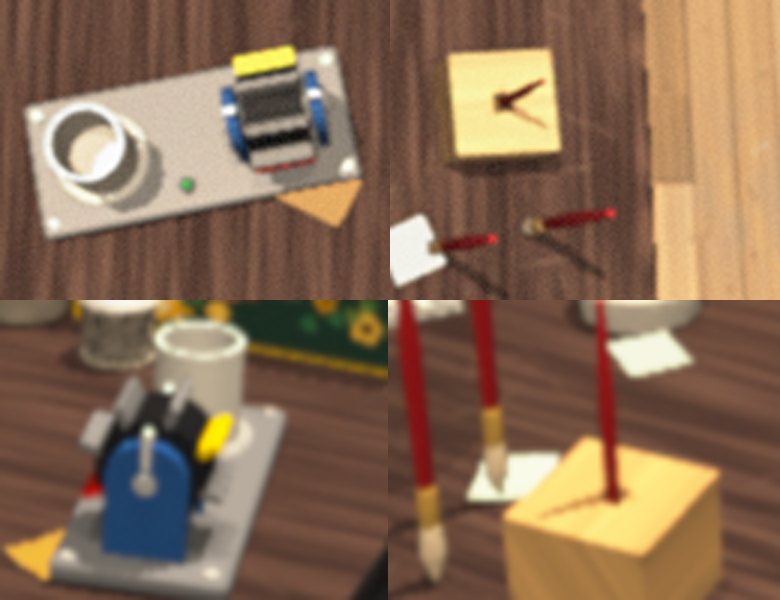

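The crop confirms it: the short red brush is in the block, with its hole at top (437.7,249.3) and its tip at (451,242). The cup rim centre is at about (223.7,227.7). The pointers are at (271,217) and (301,213). The red ridge faces the robot, slightly below horizontal, and the yellow one faces away.

```bash
python3 - <<'E'
from h import *
np.set_printoptions(precision=4,suppress=True)
C=lambda x,y:(195+x/3,180+y/3); B=lambda x,y:(400+(x-390)/3,215+y/3)
S1=lambda x,y:(325+x/4,210+(y-300)/4); S2=lambda x,y:(205+(x-390)/4,265+(y-300)/4)
print("hole",plane("top",*B(503,103),.055),plane("scene",*S2(613,495),.055), two(S2(613,495),B(503,103)))
print("tip",plane("top",*B(543,82),.148))
for c in [(447,52),(551,49),(561,155),(456,157)]: print("blk",plane("top",*B(*c),.055))
for c in [(506,514),(590,440),(720,472),(640,555)]: print("blkS",plane("scene",*S2(*c),.055))
for c in [(36,115),(325,58),(350,166),(53,230)]: print("screw",plane("top",*C(*c),.015))
print("rim",plane("top",*C(86,143),.075),plane("scene",*S1(200,340),.075))
for c in [(228,112),(318,100)]: print("ptr",plane("top",*C(*c),.086))
print("ptrS",plane("scene",*S1(148,433),.086),plane("scene",*S1(168,388),.086))
print("spool",plane("top",167,280,.047),"glue",plane("top",463,196,.012))
for c in [(250,62),(233,72),(297,66)]: print("yel",plane("top",*C(*c),.065))
E
```

```text
hole [ 0.4969 -0.2101  0.055 ] [ 0.4971 -0.2105  0.055 ] (array([ 0.4969, -0.2102,  0.0548]), np.float64(8.279552831378842e-05))
tip [ 0.4966 -0.2104  0.148 ]
blk [ 0.5306 -0.1747  0.055 ]
blk [ 0.5329 -0.2428  0.055 ]
blk [ 0.4631 -0.2464  0.055 ]
blk [ 0.4614 -0.1785  0.055 ]
blkS [ 0.4654 -0.2424  0.055 ]
blkS [ 0.4642 -0.1791  0.055 ]
blkS [ 0.5281 -0.1749  0.055 ]
blkS [ 0.5304 -0.2413  0.055 ]
screw [0.565  0.2559 0.015 ]
screw [0.6064 0.0558 0.015 ]
screw [0.5303 0.0377 0.015 ]
screw [0.4848 0.2406 0.015 ]
rim [0.5344 0.2072 0.075 ] [0.5358 0.2071 0.075 ]
ptr [0.553  0.1145 0.086 ]
ptr [0.5611 0.057  0.086 ]
ptrS [0.566  0.0585 0.086 ] [0.5539 0.1142 0.086 ]
spool [0.4343 0.3211 0.047 ] glue [ 0.6156 -0.2777  0.012 ]
yel [0.591  0.1031 0.065 ]
yel [0.5842 0.1142 0.065 ]
yel [0.5885 0.0721 0.065 ]
```

```bash
python3 - <<'E'
from h import *
np.set_printoptions(precision=4,suppress=True)
B=lambda x,y:(400+(x-390)/3,215+y/3)
for c in [(433,247),(530,228)]: print("foot",plane("top",*B(*c),.0))
print(two((208,243),B(612,213)),two((225.5,227),B(493,240)),"tips")
t=cv2.imread("pics/top0.png");s=cv2.imread("pics/scene0.png")
def cen(im,box,f):
    x,y,w,h=box; p=im[y:y+h,x:x+w].astype(int); v,u=np.nonzero(f(p)); return u.mean()+x,v.mean()+y,len(u)
yl=lambda p:(p[...,2]>150)&(p[...,1]>130)&(p[...,0]<90)
rd=lambda p:(p[...,2]>100)&(p[...,1]<70)&(p[...,0]<70)
a=cen(t,(265,190,45,50),yl);b=cen(s,(355,225,32,45),yl);print(a,b,two(b[:2],a[:2]))
a=cen(t,(265,220,45,25),rd);b=cen(s,(340,225,15,30),rd);print(a,b,two(b[:2],a[:2]))
E
```

```text
foot [ 0.4053 -0.173   0.    ]
foot [ 0.4186 -0.2394  0.    ]
(array([ 0.4196, -0.2353,  0.1807]), np.float64(0.003093882927874047)) (array([ 0.4043, -0.1696,  0.1795]), np.float64(0.0028705834851937566)) tips
(np.float64(282.42), np.float64(199.38), 50) (np.float64(378.2881355932203), np.float64(243.3728813559322), 59) (array([0.5896, 0.0934, 0.0762]), np.float64(0.0027725232081238886))
(np.float64(290.7), np.float64(234.7), 10) (np.float64(343.8181818181818), np.float64(244.36363636363637), 11) (array([0.5204, 0.0762, 0.0663]), np.float64(0.005185796434968997))
```

Emit:
step_arm --pt "0.6 2.9 2.4 0 0 0 -0.05" --pt "0.6 5.8 4.9 0 0 0 -0.1" --pt "0.6 8.7 7.3 0 0 0 -0.15" --pt "0.6 11.6 9.8 0 0 0 -0.2" --pt "0.6 14.5 12.2 0 0 0 -0.24" --grip_force 15

```text
time: 0.52
tool_pos: [0.2934, -0.3803, 0.2265]
tool_rot: [-3.141, 0.0, 0.042]
contact_force: [0.1, -0.4, 0.1]
opening: 0.0629
grip_force: 0.0
```

Emit:
step_arm --pt "0.6 2.9 2.4 0 0 0 0" --pt "0.6 5.8 4.9 0 0 0 0" --pt "0.6 8.7 7.3 0 0 0 0" --pt "0.6 11.6 9.8 0 0 0 0" --pt "0.6 14.5 12.2 0 0 0 0"

```text
time: 0.93
tool_pos: [0.4386, -0.2581, 0.2265]
tool_rot: [-3.141, 0.0, 0.045]
contact_force: [0.4, -0.8, 0.4]
opening: 0.0552
grip_force: 0.0
```

Emit:
step_arm --pt "0.6 2.9 2.4 0 0 0 0" --pt "0.6 5.8 4.9 0 0 0 0" --pt "0.6 5.9 4.9 0 0 0 0" --pt "0.6 5.9 4.9 -3 0 0 0" --pt "0.6 5.9 4.9 -3 0 0 0"

```text
time: 1.35
tool_pos: [0.4946, -0.2091, 0.1924]
tool_rot: [-3.137, 0.007, 0.046]
contact_force: [-0.6, 0.9, 0.1]
opening: 0.0551
grip_force: 0.0
```

Emit:
step_arm --pt "0.6 0 0 -3.5 0 0 0" --pt "0.6 0 0 -7 0 0 0" --pt "0.6 0 0 -10.2 0 0 0" --pt "0.6 0 0 -10.2 0 0 0" --pt "0 0 0 -10.2 0 0 0"

```text
time: 1.77
tool_pos: [0.4954, -0.211, 0.0944]
tool_rot: [-3.14, 0.003, 0.044]
contact_force: [-0.3, 0.2, 0.4]
opening: 0.0518
grip_force: 0.0
```

Emit:
step_arm --pt "0 0 0 0 0 0 0" --pt "0 0 0 0 0 0 0" --pt "0 0 0 0 0 0 0" --pt "0 0 0 0 0 0 0" --pt "0 0 0 0 0 0 0"

```text
time: 2.18
tool_pos: [0.4969, -0.2111, 0.0958]
tool_rot: [3.141, -0.001, 0.045]
contact_force: [0.1, 0.5, -0.6]
opening: 0.0197
grip_force: 0.0
```

Emit:
step_arm --pt "0 0 0 0 0 0 0" --pt "0 0 0 0 0 0 0" --pt "0 0 0 0 0 0 0" --pt "0 0 0 0 0 0 0" --pt "0 0 0 0 0 0 0"

```text
time: 2.6
tool_pos: [0.4967, -0.2109, 0.0951]
tool_rot: [3.141, -0.0, 0.045]
contact_force: [-1.6, 0.2, 4.8]
opening: 0.0085
grip_force: 15.0
```

Emit:
step_arm --pt "0 0 0 2 0 0 0" --pt "0 0 0 4 0 0 0" --pt "0 0 0 6.5 0 0 0" --pt "0 0 0 9 0 0 0" --pt "0 0 0 11.5 0 0 0"

```text
time: 3.02
tool_pos: [0.4962, -0.2107, 0.2104]
tool_rot: [-3.141, 0.001, 0.045]
contact_force: [0.3, -0.2, -0.6]
opening: 0.009
grip_force: 15.0
```

Emit:
step_arm --pt "0 0.2 2.8 0 0 0 0.115" --pt "0 0.5 5.7 0 0 0 0.23" --pt "0 0.7 8.6 0 0 0 0.345" --pt "0 1.0 11.5 0 0 0 0.46" --pt "0 1.2 14.3 0 0 0 0.576"

```text
time: 3.43
tool_pos: [0.5083, -0.0665, 0.2095]
tool_rot: [-3.141, 0.0, 0.626]
contact_force: [0.1, 0.5, 0.4]
opening: 0.0088
grip_force: 15.0
```

Emit:
step_arm --pt "0 0.2 2.8 0 0 0 0.115" --pt "0 0.5 5.7 0 0 0 0.23" --pt "0 0.7 8.6 0 0 0 0.345" --pt "0 1.0 11.5 0 0 0 0.46" --pt "0 1.2 14.3 0 0 0 0.576"

```text
time: 3.85
tool_pos: [0.5204, 0.0767, 0.2094]
tool_rot: [-3.141, 0.0, 1.203]
contact_force: [0.7, 0.2, -0.4]
opening: 0.009
grip_force: 15.0
```

Emit:
step_arm --pt "0 0.2 2.8 0 0 0 0.115" --pt "0 0.5 5.7 0 0 0 0.23" --pt "0 0.7 8.6 0 0 0 0.345" --pt "0 1.0 11.5 0 0 0 0.46" --pt "0 1.2 14.3 0 0 0 0.576"

```text
time: 4.27
tool_pos: [0.5323, 0.2197, 0.2093]
tool_rot: [-3.141, 0.0, 1.779]
contact_force: [0.7, -0.8, -0.2]
opening: 0.0088
grip_force: 15.0
```

Emit:
step_arm --pt "0 0 0 0 -0.1 -0.02 0" --pt "0 0 0 0 -0.2 -0.04 0" --pt "0 0 0 0 -0.294 -0.061 0" --pt "0 0 0 0 -0.294 -0.061 0" --pt "0 0 0 0 -0.294 -0.061 0"

```text
time: 4.68
tool_pos: [0.5318, 0.2194, 0.2087]
tool_rot: [-3.14, 0.298, 1.776]
contact_force: [0.6, -0.4, -0.2]
opening: 0.0089
grip_force: 15.0
```

```bash
python3 - <<'E'
from h import *
t=read_camera("top")[:,:,::-1]; s=read_camera("scene")[:,:,::-1]
cv2.imwrite("pics/c2.png",np.hstack([crop(t,170,160,130,130,3),crop(s,315,140,130,130,3)]))
print(observe()["tool_pos"],observe()["tool_rot"])
E
```

```text
[0.5325971  0.21770167 0.20960353] [3.14120862 0.29804119 1.77236887]
```

View pics/c2.png

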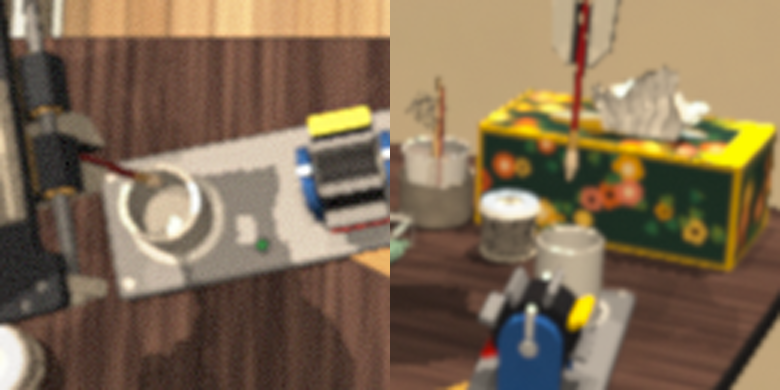

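The brush hangs tilted above the cup, with its foot at crop (158,181) in the top view. It is clear of everything, so I'll lower it and release.

Emit:
step_arm --pt "0 0 0 -2.5 0 0 0" --pt "0 0 0 -5 0 0 0" --pt "0 0 0 -7.5 0 0 0" --pt "0 0 0 -9 0 0 0" --pt "0 0 0 -10.2 0 0 0"

```text
time: 5.2
tool_pos: [0.5325, 0.2166, 0.1065]
tool_rot: [-3.141, 0.299, 1.77]
contact_force: [0.0, 0.5, -0.0]
opening: 0.0087
grip_force: 15.0
```

Emit:
step_arm --pt "0 0 0 -0.3 0 0 0" --pt "0 0 0 -0.3 0 0 0" --pt "0.15 0 0 -0.3 0 0 0" --pt "0.3 0 0 -0.3 0 0 0" --pt "0.5 0 0 -0.3 0 0 0"

```text
time: 5.62
tool_pos: [0.5331, 0.2183, 0.1059]
tool_rot: [3.139, 0.3, 1.772]
contact_force: [1.1, 0.0, -0.2]
opening: 0.0226
grip_force: 0.0
```

Emit:
step_arm --pt "0.5 0 0 0 0 0 0" --pt "0.5 0 0 0 0 0 0" --pt "0.5 0 0 0 0 0 0" --pt "0.5 0 0 0 0 0 0" --pt "0.5 0 0 0 0 0 0"

```text
time: 6.03
tool_pos: [0.5325, 0.2182, 0.1048]
tool_rot: [3.141, 0.3, 1.773]
contact_force: [0.5, 0.0, -0.5]
opening: 0.0456
grip_force: 0.0
```

```bash
python3 - <<'E'
from h import *
t=read_camera("top")[:,:,::-1]; s=read_camera("scene")[:,:,::-1]
cv2.imwrite("pics/c3.png",np.hstack([crop(t,170,160,130,130,3),crop(s,315,140,130,130,3)]))
print(observe()["tool_pos"],observe()["tool_rot"])
E
```

```text
[0.53250023 0.21816767 0.10471096] [3.14076466 0.30027835 1.77275167]
```

View pics/c3.png

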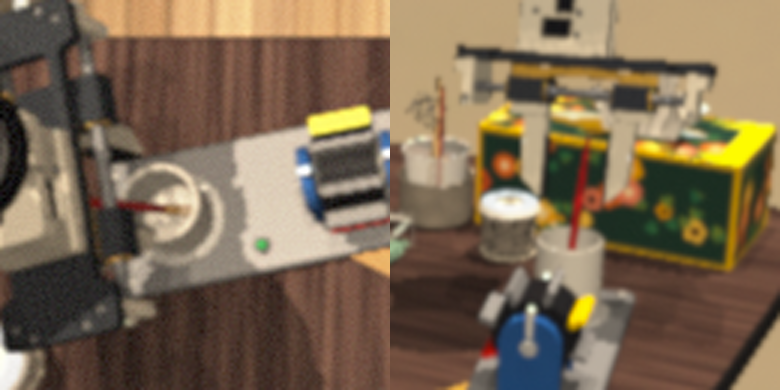

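The brush is in the cup, leaning away from the wheel, with the fingers open on either side. I'll back off along the tool axis, then untilt, turn and close.

Emit:
step_arm --pt "0.5 -0.1 0.6 2 0 0 0" --pt "0.5 -0.2 1.2 4 0 0 0" --pt "0.5 -0.4 1.8 6 0 0 0" --pt "0.5 -0.5 2.5 8.3 0 0 0" --pt "0.5 -0.7 3.2 10.6 0 0 0"

```text
time: 6.55
tool_pos: [0.5253, 0.2503, 0.2116]
tool_rot: [3.141, 0.3, 1.773]
contact_force: [-0.7, -0.4, 0.6]
opening: 0.0463
grip_force: 0.0
```

Emit:
step_arm --pt "0.5 -1 0 0 0.1 0.02 0" --pt "0.5 -2 0 0 0.2 0.04 0" --pt "0.2 -3 0 0 0.294 0.061 0" --pt "0 -4 -1 0 0.294 0.061 0" --pt "0 -5 -3 0 0.294 0.061 0"

```text
time: 6.97
tool_pos: [0.4753, 0.2199, 0.2109]
tool_rot: [3.141, -0.001, 1.772]
contact_force: [0.2, -0.2, 0.5]
opening: 0.0305
grip_force: 0.0
```

Emit:
step_arm --pt "0 -0.1 -1.5 0 0 0 -0.12" --pt "0 -0.2 -3 0 0 0 -0.24" --pt "0 -0.3 -4.5 0 0 0 -0.36" --pt "0 -0.4 -6 0 0 0 -0.48" --pt "0 -0.5 -7.5 0 0 0 -0.6"

```text
time: 7.38
tool_pos: [0.4704, 0.1444, 0.2108]
tool_rot: [3.141, -0.0, 1.167]
contact_force: [0.4, 0.1, 0.3]
opening: 0.0014
grip_force: 0.0
```

Emit:
step_arm --pt "0 0 -1.5 0 0 0 -0.12" --pt "0 0 -3 0 0 0 -0.24" --pt "0 0 -4.5 0 0 0 -0.36" --pt "0 0 -6 0 0 0 -0.48" --pt "0 0 -7.5 0 0 0 -0.6"

```text
time: 7.8
tool_pos: [0.4704, 0.0694, 0.2108]
tool_rot: [3.141, -0.0, 0.567]
contact_force: [0.5, -0.6, 0.5]
opening: 0.0007
grip_force: 0.0
```

Emit:
step_arm --pt "0 0 0 0 0 0 -0.12" --pt "0 0 0 0 0 0 -0.24" --pt "0 0 0 0 0 0 -0.36" --pt "0 0 0 0 0 0 -0.371" --pt "0 0 0 0 0 0 -0.371"

```text
time: 8.22
tool_pos: [0.4705, 0.0701, 0.2108]
tool_rot: [3.141, -0.0, 0.204]
contact_force: [-0.2, 0.9, -1.1]
opening: 0.0004
grip_force: 0.0
```

Emit:
step_arm --pt "0 0 0 0 0.024 -0.117 0" --pt "0 0 0 0 0.048 -0.235 0" --pt "0 0 0 0 0.073 -0.352 0" --pt "0 0 0 0 0.098 -0.47 0" --pt "0 0 0 0 0.107 -0.513 0"

```text
time: 8.63
tool_pos: [0.4678, 0.07, 0.2098]
tool_rot: [3.141, -0.527, 0.205]
contact_force: [-0.6, 1.7, -0.8]
opening: 0.0009
grip_force: 0.0
```

```bash
python3 - <<'E'
from h import *
t=read_camera("top")[:,:,::-1]; s=read_camera("scene")[:,:,::-1]
cv2.imwrite("pics/c4.png",np.hstack([crop(t,190,160,130,130,3),crop(s,320,170,110,110,390/110)]))
print(observe())
E
```

```text
{'time': 8.7333, 'qpos': array([-0.12501476,  0.02153011,  2.11703874,  0.32832541,  0.527618  ,
        0.99720963]), 'qvel': array([ 0.01368203,  0.03627323, -0.10597868, -0.07779197,  0.07119371,
        0.10445025]), 'joint_efforts': array([ -0.11149599, -25.0107497 , -21.36966884,   1.4325894 ,
        -2.71790832,  -0.9426143 ]), 'tool_pos': array([0.46852448, 0.07016811, 0.21005073]), 'tool_rot': array([-3.140322  , -0.522782  ,  0.20362109]), 'contact_force': array([-0.25176274, -0.28728867, -0.03656086]), 'torque': array([-0.04785645,  0.26678435,  0.01958163]), 'grip_force': 0.0, 'opening': 0.0004954356279764872}
```

View pics/c4.png

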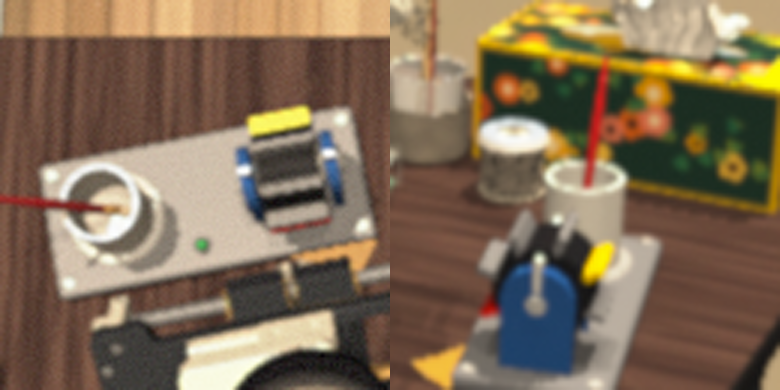

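The brush leans away in the cup. The wheel is clear, with red low on the robot's side, and I put it at about -2.1. Now the first stroke.

Emit:
step_arm --pt "0 0 0 -3.9 0 0 0" --pt "0 0.5 0 -7.8 0 0 0" --pt "0 1.5 0.1 -11.5 0 0 0" --pt "0 2.5 0.2 -14.5 0 0 0" --pt "0 3.0 0.3 -15.7 0 0 0"

```text
time: 9.15
tool_pos: [0.5077, 0.054, 0.0784]
tool_rot: [-3.084, -0.507, 0.206]
contact_force: [0.5, -0.1, 0.2]
opening: 0.0005
grip_force: 0.0
```

Emit:
step_arm --pt "0 0.4 0.1 0 0 0 0" --pt "0 0.9 0.2 0 0 0 0" --pt "0 1.3 0.3 -0.1 0 0 0" --pt "0 1.8 0.4 -0.1 0 0 0" --pt "0 1.8 0.4 -0.1 0 0 0"

```text
time: 9.57
tool_pos: [0.5245, 0.0586, 0.0795]
tool_rot: [-3.085, -0.508, 0.204]
contact_force: [-0.3, -0.2, 0.2]
opening: 0.0004
grip_force: 0.0
```

```bash
python3 - <<'E'
from cell import *
s=observe(); print(s["qpos"],s["tool_pos"],s["tool_rot"],s["contact_force"])
E
```

```text
[-0.1784836   0.37837405  2.14518325  0.98491492  0.28444221  0.26310025] [0.52446076 0.05859352 0.07954675] [-3.08493018 -0.50828602  0.20383985] [-0.30377105 -0.15035086  0.17122704]
```

Joint 5 is at its lower limit, so a 30° tilt is too much this low. I'll back out, cut the tilt to 24°, and push only the upper ridges.

Emit:
step_arm --pt "0 -1.5 -0.3 2 0 0 0" --pt "0 -3 -0.6 5 -0.01 0.05 0" --pt "0 -4 -0.8 8 -0.021 0.1 0" --pt "0 -4 -0.8 8 -0.021 0.1 0" --pt "0 -4 -0.8 8 -0.021 0.1 0"

```text
time: 9.98
tool_pos: [0.4846, 0.0488, 0.1635]
tool_rot: [-3.092, -0.409, 0.204]
contact_force: [1.0, 0.7, 0.5]
opening: 0.0006
grip_force: 0.0
```

```bash
python3 - <<'E'
from cell import *
s=observe(); print(s["qpos"],s["tool_pos"],s["tool_rot"],s["contact_force"])
E
```

```text
[-0.19048536  0.16380161  2.05934584  0.36705088  0.587038    0.89280079] [0.48458665 0.0487587  0.16348711] [-3.09180083 -0.40929083  0.20419046] [0.98135182 0.69259846 0.5334503 ]
```

Emit:
step_arm --pt "0 0 1 0 -0.043 -0.02 -0.02" --pt "0 0.5 2 -1 -0.043 -0.02 -0.02" --pt "0 1.5 2.7 -2.5 -0.043 -0.02 -0.02" --pt "0 2.6 2.7 -4.6 -0.043 -0.02 -0.02" --pt "0 2.6 2.7 -4.6 -0.043 -0.02 -0.02"

```text
time: 10.4
tool_pos: [0.5084, 0.0777, 0.1097]
tool_rot: [-3.134, -0.411, 0.203]
contact_force: [-0.3, -0.5, -0.1]
opening: 0.0001
grip_force: 0.0
```

```bash
cat > st.py <<'E'
from h import *
s=observe(); p=s["tool_pos"]-[.5595,.0858,.058]; c,k=np.cos(.205),np.sin(.205)
print("t",s["time"],"XYZ mm",np.round(1e3*np.array([c*p[0]+k*p[1],-k*p[0]+c*p[1],p[2]]),1),s["tool_rot"].round(3),"q5",s["qpos"][4].round(3),"F",s["contact_force"].round(1))
E
python3 st.py
```

```text
t 10.4 XYZ mm [-51.7   2.5  51.7] [-3.134 -0.411  0.203] q5 0.389 F [-0.3 -0.5 -0.1]
```

Emit:
step_arm --pt "0 0 0 0 0 0 0" --pt "0 0 0 0 0 0 0"

```text
time: 10.57
tool_pos: [0.5085, 0.0771, 0.1129]
tool_rot: [-3.135, -0.415, 0.202]
contact_force: [0.0, -0.2, 0.2]
opening: 0.0004
grip_force: 0.0
```

```bash
python3 st.py
```

```text
t 10.5667 XYZ mm [-51.7   1.8  54.9] [-3.135 -0.415  0.202] q5 0.393 F [ 0.  -0.2  0.2]
```

Emit:
step_arm --pt "0 0.8 0 -1.0 0 0 0" --pt "0 1.3 0.1 -2.0 0 0 0" --pt "0 1.8 0.2 -3.2 0 0 0" --pt "0 1.8 0.2 -3.2 0 0 0" --pt "0 1.8 0.2 -3.2 0 0 0"

```text
time: 10.98
tool_pos: [0.5267, 0.0789, 0.0811]
tool_rot: [-3.135, -0.415, 0.202]
contact_force: [-0.1, -0.4, 0.6]
opening: 0.0004
grip_force: 0.0
```

```bash
python3 st.py
```

```text
t 10.9833 XYZ mm [-33.6  -0.1  23.1] [-3.135 -0.415  0.202] q5 0.318 F [-0.1 -0.4  0.6]
```

Emit:
step_arm --pt "0 0.4 0.1 0.3 0 0 0" --pt "0 0.9 0.2 0.6 0 0 0" --pt "0 1.5 0.3 0.85 0 0 0" --pt "0 2.1 0.4 0.95 0 0 0" --pt "0 2.1 0.4 0.95 0 0 0"

```text
time: 11.4
tool_pos: [0.5495, 0.0831, 0.091]
tool_rot: [-3.136, -0.418, 0.203]
contact_force: [-0.6, 0.0, 0.2]
opening: 0.0009
grip_force: 0.3
```

```bash
python3 st.py; python3 - <<'E'
from h import *
t=read_camera("top")[:,:,::-1]; s=read_camera("scene")[:,:,::-1]
cv2.imwrite("pics/c5.png",np.hstack([crop(t,230,170,100,100,3.9),crop(s,330,205,70,70,390/70)]))
E
```

```text
t 11.4 XYZ mm [-10.3  -0.6  33. ] [-3.136 -0.418  0.203] q5 0.365 F [-0.6  0.   0.2]
```

View pics/c5.png

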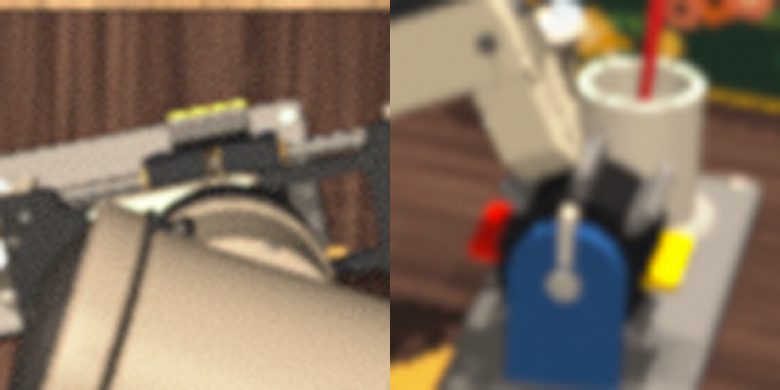

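The stroke worked: the wheel turned and red is now about horizontal towards the robot (scene crop (490,230)), with the next grey ridge above it. Second ridge.

Emit:
step_arm --pt "0 -1.2 -0.2 2.7 0 0 0" --pt "0 -4.4 -0.9 1.5 0 0 0" --pt "0 -3.5 -0.7 -1.1 0 0 0" --pt "0 -2.6 -0.5 -1.5 0 0 0" --pt "0 -2.6 -0.5 -1.5 0 0 0"

```text
time: 11.92
tool_pos: [0.5237, 0.0778, 0.0747]
tool_rot: [-3.135, -0.416, 0.201]
contact_force: [0.5, -0.3, 0.1]
opening: 0.0004
grip_force: 0.0
```

Emit:
step_arm --pt "0 0 0 0 0 0 0"

```text
time: 12.0
tool_pos: [0.5235, 0.078, 0.0755]
tool_rot: [-3.135, -0.417, 0.202]
contact_force: [0.4, 0.0, 0.3]
opening: 0.0004
grip_force: 0.0
```

```bash
python3 st.py
```

```text
t 12.0 XYZ mm [-36.8  -0.4  17.5] [-3.135 -0.417  0.202] q5 0.298 F [0.4 0.  0.3]
```

Emit:
step_arm --pt "0 0.35 0.1 0.4 0 0 0" --pt "0 0.8 0.2 0.8 0 0 0" --pt "0 1.3 0.3 1.1 0 0 0" --pt "0 1.9 0.4 1.3 0 0 0" --pt "0 2.4 0.5 1.45 0 0 0"

```text
time: 12.42
tool_pos: [0.5464, 0.0832, 0.09]
tool_rot: [-3.135, -0.415, 0.202]
contact_force: [-2.0, 0.2, -1.7]
opening: 0.0004
grip_force: 1.2
```

Emit:
step_arm --pt "0 0 0 0 0 0 0"

```text
time: 12.5
tool_pos: [0.5474, 0.0831, 0.0902]
tool_rot: [-3.136, -0.417, 0.203]
contact_force: [-1.2, -0.2, -0.0]
opening: 0.0006
grip_force: 0.3
```

Emit:
step_arm --pt "0 -1.2 -0.2 2.7 0 0 0" --pt "0 -4.4 -0.9 1.5 0 0 0" --pt "0 -3.5 -0.7 -1.1 0 0 0" --pt "0 -2.6 -0.5 -1.5 0 0 0" --pt "0 -2.6 -0.5 -1.5 0 0 0"

```text
time: 12.92
tool_pos: [0.5221, 0.0778, 0.0743]
tool_rot: [-3.135, -0.416, 0.201]
contact_force: [1.1, -0.4, 0.6]
opening: 0.0008
grip_force: 0.0
```

```bash
python3 st.py; python3 - <<'E'
from h import *
s=read_camera("scene")[:,:,::-1]
cv2.imwrite("pics/c6.png",crop(s,325,200,80,80,7))
E
```

```text
t 12.9167 XYZ mm [-38.3  -0.2  16.3] [-3.135 -0.416  0.201] q5 0.293 F [ 1.1 -0.4  0.6]
```

View pics/c6.png

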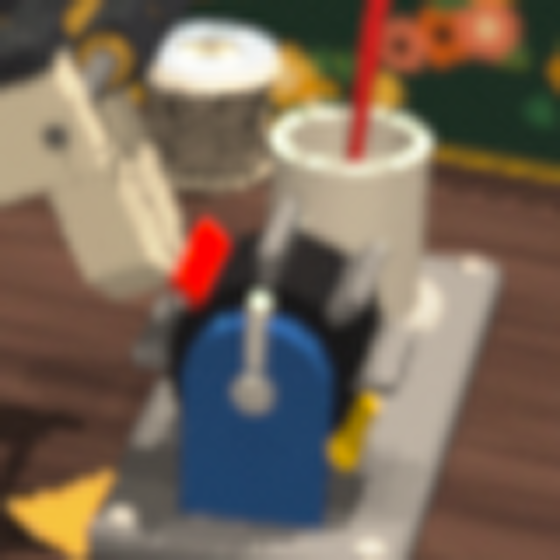

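Red is at about -45° (crop (203,260)) with the fingertip right behind it. A grey ridge is at the top and the brush is still standing. I'll push red to just short of the top.

Emit:
step_arm --pt "0 0.35 0.1 0.4 0 0 0" --pt "0 0.8 0.2 0.8 0 0 0" --pt "0 1.3 0.3 1.1 0 0 0" --pt "0 1.8 0.4 1.35 0 0 0" --pt "0 2.1 0.4 1.45 0 0 0"

```text
time: 13.38
tool_pos: [0.5418, 0.0822, 0.0897]
tool_rot: [-3.135, -0.416, 0.203]
contact_force: [-2.3, 0.6, -0.9]
opening: 0.0004
grip_force: 1.0
```

Emit:
step_arm --pt "0 0 0 0 0 0 0" --pt "0 0 0 0 0 0 0"

```text
time: 13.55
tool_pos: [0.5417, 0.0819, 0.0895]
tool_rot: [-3.136, -0.417, 0.202]
contact_force: [-0.8, -0.2, 0.2]
opening: -0.0001
grip_force: 0.0
```

```bash
python3 st.py
```

```text
t 13.55 XYZ mm [-18.2  -0.2  31.5] [-3.136 -0.417  0.202] q5 0.354 F [-0.8 -0.2  0.2]
```

Emit:
step_arm --pt "0 -1.2 -0.2 2.7 0 0 0" --pt "0 -4.4 -0.9 5 0 0 0" --pt "0 -7.4 -1.5 7 0 0 0" --pt "0 -11 -2.2 8 0 0 0" --pt "0 -15 -3 8 0 0 0"

```text
time: 13.97
tool_pos: [0.3918, 0.0515, 0.1714]
tool_rot: [-3.138, -0.421, 0.204]
contact_force: [0.5, -0.3, 1.0]
opening: 0.0005
grip_force: 0.0
```

```bash
cat > red.py <<'E'
from h import *
np.set_printoptions(precision=4,suppress=True)
import sys
t=read_camera("top")[:,:,::-1]; s=read_camera("scene")[:,:,::-1]
cv2.imwrite(sys.argv[1],np.hstack([crop(t,230,170,100,100,3.9),crop(s,330,205,70,70,390/70)]))
def cen(im,x,y,w,h):
    p=im[y:y+h,x:x+w].astype(int); r=(p[...,2]>110)&(p[...,1]<80)&(p[...,0]<80)
    v,u=np.nonzero(r); return (u.mean()+x,v.mean()+y,len(u)) if len(u) else None
a=cen(t,265,195,45,50); b=cen(s,340,222,35,35); print(a,b)
A=np.array([.5595,.0858,.058]); c,k=np.cos(.205),np.sin(.205)
L=lambda p:1e3*np.array([c*(p-A)[0]+k*(p-A)[1],-k*(p-A)[0]+c*(p-A)[1],(p-A)[2]])
if a: print("top on z=40",L(plane("top",a[0],a[1],.098)))
if a and b: P,g=two(b[:2],a[:2]); print("two",L(P),g)
W=lambda X,Y,Z:A+np.array([c*X-k*Y,k*X+c*Y,Z])
print("aligned: top",pix("top",W(0,0,40)),"scene end",pix("scene",W(0,-20,37)),"scene mid",pix("scene",W(0,0,40)))
print("pointers exp",[(pix("top",W(0,y,28)),pix("scene",W(0,y,28))) for y in(-28,28)])
E
python3 red.py pics/c7.png; python3 st.py
```

```text
(np.float64(285.6666666666667), np.float64(214.05), 60) (np.float64(359.35064935064935), np.float64(234.14285714285714), 77)
top on z=40 [-2.5882  0.1784 40.    ]
two [-6.0995 -0.9575 36.4935] 0.008756532899888472
aligned: top (np.float64(322.48706028327115), np.float64(315.0634728345761)) scene end (np.float64(402.1606540409495), np.float64(623.1942576102326)) scene mid (np.float64(320.443133848958), np.float64(1330.9934886390265))
pointers exp [((np.float64(-159.27371649946457), np.float64(414.09393713937357)), (np.float64(424.8182234297115), np.float64(430.98254953814535))), ((np.float64(786.1832496207521), np.float64(221.85995162364605)), (np.float64(603.4339701786455), np.float64(-1142.7134022765017)))]
t 14.0667 XYZ mm [-177.2    2.7  110.3] [-3.134 -0.413  0.201] q5 0.555 F [-0.5  0.5 -0.8]
```

View pics/c7.png

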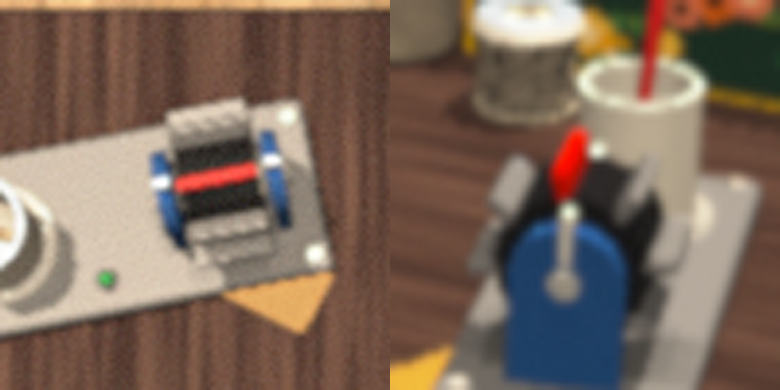

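Red is nearly on top: its band in the top crop is centred at (217,178), and the pointers are at (161,183) and (272,160). In the scene crop it still leans slightly towards the robot. Next I'll work out the remaining angle.

```bash
sed -i 's/\[c\*X-k\*Y,k\*X+c\*Y,Z\])/[c*X-k*Y,k*X+c*Y,Z])\/1e3/' red.py; cat > ang.py <<'E'
from h import *
A=np.array([.5595,.0858,.058]); c,k=np.cos(.205),np.sin(.205)
L=lambda p:1e3*np.array([c*(p-A)[0]+k*(p-A)[1],-k*(p-A)[0]+c*(p-A)[1],(p-A)[2]])
W=lambda X,Y,Z:A+np.array([c*X-k*Y,k*X+c*Y,Z])/1e3
g=lambda x,y:(230+x/3.9,170+y/3.9)
for p in [(161,183),(272,160)]: print("ptr",L(plane("top",*g(*p),.086)).round(1))
for p in [(177,185),(217,178),(257,171)]: print("red",L(plane("top",*g(*p),.097)).round(1))
S=lambda x,y:(330+(x-390)*70/390,205+y*70/390)
print("scene ptrs",[L(plane("scene",*S(*p),.086)).round(1) for p in [(569,212),(598,150)]])
for a in (-15,-10,-5,0): # near-end ridge face: root and outer midpoints
    r=np.radians(a); print(a,[((np.array(pix("scene",W(R*np.sin(r),-20,R*np.cos(r))))-[330,205])*390/70+[390,0]).round(0) for R in(30,40)],((np.array(pix("scene",W(40*np.sin(r),20,40*np.cos(r))))-[330,205])*390/70+[390,0]).round(0))
E
python3 ang.py
```

```text
ptr [ 0.1 28.8 28. ]
ptr [  0.6 -27.1  28. ]
red [-4.9 20.6 39. ]
red [-5.4  0.8 39. ]
red [ -5.8 -18.9  39. ]
scene ptrs [array([  0.9, -27.1,  28. ]), array([ 0.9, 29.5, 28. ])]
-15 [array([550., 199.]), array([544., 174.])] [565. 131.]
-10 [array([557., 198.]), array([553., 173.])] [574. 130.]
-5 [array([564., 198.]), array([562., 173.])] [583. 130.]
0 [array([571., 199.]), array([572., 174.])] [592. 131.]
```

Red is about 7 degrees short, so I'll go back in behind it and push about 5 mm more.

Emit:
step_arm --pt "0 4 0.8 0 0 0 0" --pt "0 7.6 1.5 -1 0 0 0" --pt "0 10.6 2.1 -3 0 0 0" --pt "0 13.5 2.7 -5.3 0 0 0" --pt "0 13.5 2.7 -5.3 0 0 0"

```text
time: 14.48
tool_pos: [0.5289, 0.0793, 0.1106]
tool_rot: [-3.134, -0.41, 0.201]
contact_force: [-0.6, -0.6, 0.5]
opening: 0.0002
grip_force: 0.0
```

Emit:
step_arm --pt "0 0.6 0.1 -1.3 0 0 0" --pt "0 1.1 0.2 -2.7 0 0 0" --pt "0 1.5 0.3 -2.7 0 0 0" --pt "0 1.75 0.35 -2.65 0 0 0" --pt "0 1.95 0.4 -2.65 0 0 0"

```text
time: 14.9
tool_pos: [0.5453, 0.083, 0.0897]
tool_rot: [-3.135, -0.415, 0.202]
contact_force: [-1.7, -1.3, -1.4]
opening: 0.0004
grip_force: 1.0
```

Emit:
step_arm --pt "0 0 0 0 0 0 0" --pt "0 0 0 0 0 0 0"

```text
time: 15.07
tool_pos: [0.5456, 0.083, 0.0903]
tool_rot: [-3.135, -0.417, 0.202]
contact_force: [-0.7, -0.8, -0.0]
opening: 0.0004
grip_force: 0.4
```

```bash
python3 st.py
```

```text
t 15.0667 XYZ mm [-14.2   0.1  32.3] [-3.135 -0.417  0.202] q5 0.36 F [-0.7 -0.8 -0. ]
```

Emit:
step_arm --pt "0 -1.2 -0.2 2.7 0 0 0" --pt "0 -4.4 -0.9 5 0 0 0" --pt "0 -7.4 -1.5 7 0 0 0" --pt "0 -11 -2.2 8 0 0 0" --pt "0 -15 -3 8 0 0 0"

```text
time: 15.48
tool_pos: [0.3965, 0.0525, 0.1726]
tool_rot: [-3.138, -0.423, 0.204]
contact_force: [0.2, -0.5, 0.8]
opening: 0.0004
grip_force: 0.0
```

```bash
python3 red.py pics/c8.png
```

```text
(np.float64(284.9846153846154), np.float64(212.26153846153846), 65) (np.float64(359.34328358208955), np.float64(234.73134328358208), 67)
top on z=40 [ 1.0742  0.8011 40.    ]
two [-4.1803 -0.8801 35.8333] 0.012634886944380693
aligned: top (np.float64(285.5048311328644), np.float64(212.7222497784789)) scene end (np.float64(362.53968475831124), np.float64(237.56025857947984)) scene mid (np.float64(364.46998043509717), np.float64(232.29111039517625))
pointers exp [((np.float64(300.284145200554), np.float64(211.22196234787688)), (np.float64(361.61924626931756), np.float64(243.18780584494368))), ((np.float64(271.67713304517554), np.float64(216.90691491362549)), (np.float64(366.7776190053824), np.float64(232.1624900486611)))]
```

View pics/c8.png

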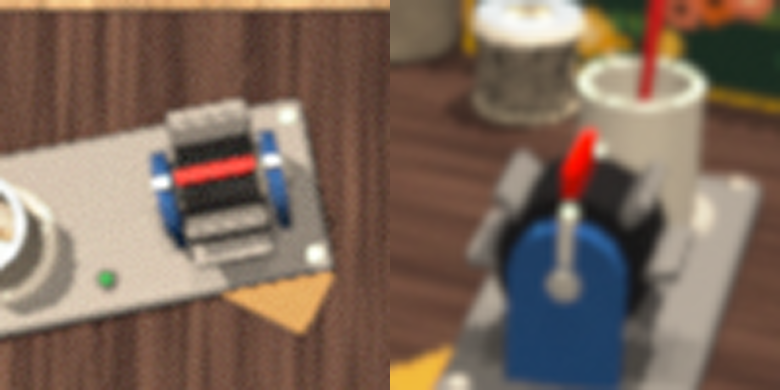

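```bash
python3 - <<'E'
from h import *
t=read_camera("top").astype(int); s=read_camera("scene").astype(int)
def comp(im,box,f,mn=3):
    x,y,w,h=box; p=im[y:y+h,x:x+w]; m=f(p).astype(np.uint8)
    n,l,st,c=cv2.connectedComponentsWithStats(m)
    return [(st[i,:4]+[x,y,0,0],st[i,4],(c[i]+[x,y]).round(2)) for i in range(1,n) if st[i,4]>=mn]
red=lambda p:(p[...,0]>120)&(p[...,1]<80)&(p[...,2]<80)
wh=lambda p:p.min(2)>190
for n,im,b in(("top",t,(262,195,48,50)),("scene",s,(335,220,45,45))):
    for r in comp(im,b,red): print(n,"red",*r)
    for r in comp(im,b,wh,2): print(n,"white",*r)
    x=b
for row in range(226,246): print(row," ".join("%3d"%v for v in (s[row,350:376,0]-s[row,350:376,1])))
E
```

```text
top red [275 209  20   5] 29 [284.93 211.34]
top red [276 213  19   5] 29 [284.55 214.83]
top white [301 198   5   4] 17 [303.12 199.41]
top white [297 210   5   3] 10 [299.2 210.7]
top white [268 215   5   4] 15 [270.13 216.4 ]
top white [309 233   1   4] 4 [309.  234.5]
scene red [375 220   2   2] 3 [375.33 220.33]
scene red [361 229   6  12] 50 [363.06 234.32]
scene white [364 220   3   2] 4 [365.  220.5]
226  15  15  16  15  15  17  17  18  20  23  23  24  26  21  17  17  17  15  14  15  16  16  16  15  15  15
227  17  17  17  17  18  20  22  24  27  29  31  33  32  28  37  53  51  29  16  15  15  15  15  15  15  15
228  24  25  25  25  24  27  29  31  33  35  34  35  34  49  99 131 119  60  21  15  15  16  16  15  15  15
229  29  31  30  30  29  30  31  32  34  34  33  34  40  89 167 193 161  75  23  15  16  16  16  15  14  15
230  31  31  32  31  30  31  31  32  34  33  33  34  63 144 204 222 145  49  16  15  15  16  16  16  15  16
231  29  29  27  26  26  29  31  32  33  34  34  41  99 187 224 220 110  23   9  13  16  16  15  15  15  15
232  28  23  18  17  17  22  27  29  31 
[... 771 characters left out ...]
 126  73  25   8   4   4   3   3   3   4   6   8   9
240   8   9  10   9   5   3   3   3   3   7  41  79  91  76  40  10   5   3   4   4   4   4   4   7   8  10
241   9   8   8   7   4   2   2   1   3   3   9  15  17  15   9   3   2   2   2   3   4   3   5   7   9   9
242  10   7   7   5   3   2   1   2   1   1  -2  -5  -6  -4  -1   2   1   2   2   2   3   3   6   7   7   8
243  10   5   5   4   2   0   0  -4  -5   0  -1  -4  -2  -3  -1   0   1   1   2   3   3   3   6   6   5   6
244   6   4   3   2   0  -5 -14 -18 -20 -11   2   6   6   1  -5  -9  -7  -2   0   1   3   3   5   5   4   4
245   4   2   2   0  -6 -20 -37 -40 -39 -24   0  10   8  -7 -26 -30 -24 -13  -5   0   1   2   3   3   2   2
```

```bash
python3 - <<'E'
from h import *
A=np.array([.5595,.0858,.058]); c,k=np.cos(.205),np.sin(.205)
W=lambda X,Y,Z:A+np.array([c*X-k*Y,k*X+c*Y,Z])/1e3
def rot(a,s,r,Y): a=np.radians(a); return W(r*np.sin(a)+s*np.cos(a),Y,r*np.cos(a)-s*np.sin(a))
P=lambda n,w:np.round(pix(n,w),2)
for a in(-4,-2,0,2,4):
    print(a,"scene near back root/outer",P("scene",rot(a,-3,32,-20)),P("scene",rot(a,-3,39,-20)),"top frontouter/backouter/backroot",P("top",rot(a,3,40,0))[1],P("top",rot(a,-3,40,0))[1],P("top",rot(a,-3,30,0))[1])
print("stem scene z25,22",P("scene",W(0,-28,25)),P("scene",W(0,-28,22)))
t=read_camera("top").astype(int); s=read_camera("scene").astype(int)
for r in (244,245,246,247): print(r,s[r,356:370].sum(1) if 0 else s[r,356:370,0])
rg=t[205:221,280:290,0]-t[205:221,280:290,1]; print(rg.mean(1).round(0), t[205:221,280:290,1].mean(1).round(0))
E
```

```text
-4 scene near back root/outer [359.93 239.62] [359.81 236.49] top frontouter/backouter/backroot 212.61 215.68 216.42
-2 scene near back root/outer [360.47 239.61] [360.47 236.49] top frontouter/backouter/backroot 211.9 214.96 215.88
0 scene near back root/outer [361.01 239.61] [361.12 236.51] top frontouter/backouter/backroot 211.21 214.24 215.34
2 scene near back root/outer [361.55 239.64] [361.78 236.54] top frontouter/backouter/backroot 210.52 213.52 214.81
4 scene near back root/outer [362.09 239.68] [362.44 236.6 ] top frontouter/backouter/backroot 209.84 212.81 214.28
stem scene z25,22 [361.57 244.52] [361.52 245.84]
244 [ 27  30  34  66 129 185 192 136  69  32  25  23  24  24]
245 [ 39  42  44  72 127 166 162 113  63  40  34  28  25  25]
246 [ 46  45  45  70 126 160 144  96  58  48  42  38  29  25]
247 [ 41  38  37  68 126 157 132  81  49  45  48  45  37  29]
[  8.   5.   4.   3.   4.  29.  92. 146. 162. 158. 124.  59.  13.   4.
   4.   5.] [88. 57. 43. 40. 41. 47. 57. 76. 87. 78. 52. 42. 46. 49. 48. 45.]
```

Red is about 2 degrees short of the pointer line in both views, so one last 1.4 mm nudge.

Emit:
step_arm --pt "0 4 0.8 0 0 0 0" --pt "0 7.6 1.5 -1 0 0 0" --pt "0 10.6 2.1 -3 0 0 0" --pt "0 13.5 2.7 -5.3 0 0 0" --pt "0 13.5 2.7 -5.3 0 0 0"

```text
time: 16.2
tool_pos: [0.5339, 0.0808, 0.1102]
tool_rot: [-3.133, -0.409, 0.202]
contact_force: [-1.2, -0.9, -1.1]
opening: 0.0009
grip_force: 0.0
```

Emit:
step_arm --pt "0 0.6 0.1 -1.3 0 0 0" --pt "0 1.1 0.2 -2.7 0 0 0" --pt "0 1.4 0.3 -2.7 0 0 0" --pt "0 1.55 0.32 -2.7 0 0 0" --pt "0 1.64 0.33 -2.7 0 0 0"

```text
time: 16.62
tool_pos: [0.5466, 0.0836, 0.0894]
tool_rot: [-3.134, -0.414, 0.202]
contact_force: [-1.7, -1.2, -1.6]
opening: 0.0006
grip_force: 0.9
```

Emit:
step_arm --pt "0 0 0 0 0 0 0" --pt "0 0 0 0 0 0 0"

```text
time: 16.78
tool_pos: [0.5469, 0.0834, 0.0902]
tool_rot: [-3.135, -0.416, 0.202]
contact_force: [-2.0, -0.7, -1.1]
opening: 0.0008
grip_force: 0.7
```

```bash
python3 st.py
```

```text
t 16.7833 XYZ mm [-12.9   0.2  32.2] [-3.135 -0.416  0.202] q5 0.362 F [-2.  -0.7 -1.1]
```

Emit:
step_arm --pt "0 -1.2 -0.2 2.7 0 0 0" --pt "0 -4.4 -0.9 5 0 0 0" --pt "0 -7.4 -1.5 7 0 0 0" --pt "0 -11 -2.2 8 0 0 0" --pt "0 -15 -3 8 0 0 0"

```text
time: 17.2
tool_pos: [0.3979, 0.0528, 0.1727]
tool_rot: [-3.139, -0.423, 0.204]
contact_force: [0.8, -0.1, 0.3]
opening: 0.0002
grip_force: 0.0
```

```bash
python3 - <<'E'
from h import *
t=read_camera("top").astype(int); s=read_camera("scene").astype(int)
rg=t[205:221,280:290,0]-t[205:221,280:290,1]; print(rg.mean(1).round(0))
for r in(236,237,238,239): print(s[r,358:367,0]-s[r,358:367,1])
# bystanders and brush: shift versus the first pictures
s0=cv2.imread("pics/scene0.png")[:,:,::-1].astype(int)
for n,(x,y,w,h) in {"glue":(285,355,40,55),"spool":(342,200,26,28)}.items(): print(n,np.abs(s[y:y+h,x:x+w]-s0[y:y+h,x:x+w]).mean().round(1))
b=s[170:225,360:392]; print("brush red px",((b[...,0]>100)&(b[...,1]<60)&(b[...,2]<60)).sum())
E
```

```text
[  7.   5.   3.   1.  14.  67. 134. 164. 164. 141.  81.  23.   3.   5.
   4.   4.]
[  3   5  34 111 190 214 186 130  68]
[  3   5  32  96 155 174 148  98  45]
[  3   6  31  93 145 161 129  70  23]
[  3   6  26  84 137 149 107  46  13]
glue 0.8
spool 1.1
brush red px 86
```

Both views now put red within about 1° of the pointers. The spool and glue haven't moved, and the brush is still standing.

```bash
python3 -c "from cell import *; print(hand_in())"
```

```text
the job is handed in; nothing more can be done
None
```

The red-handled brush stands bristles down in the dock's white cup, leaning away from the wheel. The thumbwheel's red ridge is on top, within about 1° of the pointers. The spool and glue bottle were not moved, and the job was handed in at about 17 s.

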